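# Set the depth stop on a blind bore

### The job

Clear whichever small thing is lying in the depth station's lane and put it down on the worktop outside the lane. Push the aluminium housing square into the corner of the station, against both the side rail and the end stop, then press the depth rod down until it bottoms out in the housing's blind bore. Only then push the stop collar down the rod until it rests on the guide head, hold it pressed there for a good second, and let go, leaving the oil bottle and the white funnel standing where they are.

Things in the scene. Friction and masses are not known exactly. Their poses are not given: they have to be found in the camera images.
- station: Fixed grey depth station. Origin on the worktop straight under the rod axis, z up. Its lane (x -190..+40 mm, y -45..+45 mm, bare worktop) leads along +x to the end stop; open in front and on the right (-y). A round guide head, 38 mm across, overhangs it on the rod axis, 75 to 108 mm up, on an arm from a column 104 mm high (x 66..96 mm) behind the end stop.
- side_rail (a point): Middle of the steel side rail's inner face, top edge, at (-66, 45, 25) mm in the station's frame. The rail bounds the lane on the left: inner face y = +45 mm, x -192..+60 mm, 25 mm high, 20 mm thick.
- end_stop (a point): Middle of the steel end stop's face, top edge, at (40, 0, 30) mm in the station's frame. It closes the lane: face at x = +40 mm, 30 mm high.
- head_top (a point): Centre of the guide head's top face, on the rod axis, 108 mm above the worktop; the stop collar comes to rest here.
- housing: Loose aluminium block, 110 (x) by 90 (y) by 45 mm high, 0.6 to 0.85 kg, too wide to grip. Origin at the centre of its underside. Starts right of the lane, its +x within 35 degrees of the station's +x. Home in the corner, its +x end is at the end stop, its +y side at the rail, origin at (-15, 0) mm in the station's frame, axes parallel; the bore is then under the rod.
- bore_mouth (a point): Centre of the blind bore's mouth on the housing's top face, 15 mm from the housing's centre along its +x. The bore is 22 mm across with a 2 mm chamfer and 30 mm deep.
- bore_floor (a point): Centre of the flat floor of the blind bore, 30 mm under its mouth, 15 mm above the housing's underside.
- depth_rod: Upright steel rod, 12 mm across, sliding vertically in the guide head; friction of about 4 N holds it wherever it is left. Origin at the centre of its lower tip, z up. Starts raised, tip 55 to 60 mm above the worktop; bottoms out in the bore with the tip 15 mm above the worktop. Press it down by its knob with some 8 to 15 N.
- knob_top (a point): Centre of the flat top of the black knob on the rod's upper end, 155 mm above the rod's tip. Knob 26 mm across, 15 mm high.
- stop_collar: Dark knurled disc on the rod between guide head and knob, 60 mm across, 12 mm thick. Origin at its underside's centre. Slides on the rod with 2.5 N friction; goes down with the rod when the knob is pressed, ending 18 to 26 mm above the guide head. Push it down by its top face with fingertips either side of the 26 mm knob, some 36 to 44 mm apart.
- stop_top (a point): Centre of the stop collar's top face, on the rod axis, 12 mm above its underside.
- hex_keys_mid (a point): Centre (14 mm up) of a red folding hex key set, 22 mm (its x) by 86 mm (its y) by 28 mm high, 0.14 kg; the 24 mm high body can be gripped across its 22 mm. One of three things, any one of which lies in the lane.
- feeler_gauge_mid (a point): Centre (7 mm up) of a grey steel feeler gauge set, a bar 20 mm (its x) by 100 mm (its y) by 14 mm high, 0.11 kg. One of the three things, any one of which lies in the lane.
- probe_case_mid (a point): Centre (11 mm up) of a small black case, 56 mm (its x) by 76 mm (its y) by 22 mm high, 0.1 kg. One of the three things, any one of which lies in the lane.
- oil_bottle: Upright oil bottle with spout, 53 mm across, 135 mm high, to the right of the station. Origin at the centre of its underside. Leave it alone.
- sensor_funnel: White funnel housing standing upright behind the side rail, 93 x 99 mm, 124 mm high. Origin at the centre of its underside. Leave it alone.
Things that resemble listed ones, but are neither listed nor needed, are in the scene too. Of the things that look like the part that bears probe_case_mid, take the one that is farthest from the robot's base at the start.

How it is judged:
By the outcome, as a careful person would: the job done as asked, in the order asked, and still so for the second after the job is handed in, with the robot touching nothing.
It also fails if it takes over 72 s, if anything falls off the work surface, if the arm or the gripper's body presses on something with over 40 N, if the wrist force passes 120 N, or if a joint passes its speed limit or range.

### The arm

A 6-joint arm with a two-finger parallel gripper is mounted at the origin on a cart in front of the work surface, level with it; the furniture and walls round the work are solid. World frame = base frame: x ahead of the robot, y to its left, z up, the work surface at z = 0. Lengths are in m, angles in rad, forces in N, time in s.
With the tool pointing down it reaches from about 0.275 to 1 m from the base axis. Payload 8.4 kg.
Tool frame: the origin (TCP) lies at the centre of the arm's flange, where the gripper is bolted on; the fingertips stand 173 mm ahead of it and the grasp point (between the pads) lies 155 mm ahead of it; z points along the fingers, y is the direction in which the jaws open and shut (so a half turn about z gives the same grasp; the last joint's range is limited). The gripper opens to 85 mm and grips with 20 to 120 N. Pads are 22 mm wide; open, the fingers measure 114 mm over their backs; the gripper's body (76 mm by 85 mm) begins 54 mm behind the grasp point. The pads swing forward as they close: fully open they stand 13 mm farther back than shut.
Start: joints at [1.325, 0.353, 1.633, -0, 1.155, -0.002], TCP at [0.151, 0.607, 0.405] pointing down, gripper open.
Joint ranges: [-2.63, 2.63], [-0.92, 2.1], [0.06, 2.66], [-1.3, 4.44], [0, 2.69], [-3.02, 3.02]. Speed limits (rad/s): [2.22, 2.22, 2.79, 3.14, 3.14, 3.14].

### API

Orientations are given as a unit quaternion [x, y, z, w].
In Python, from station import status, optics, job_done, spotter gives the robot as it stands.
- The arm moves only by the tool jog_arm, never from a script. Its arguments are lists of equal length, an entry for each row: "offset": the shift along the tool's x, y, z as a fraction of full scale, a list of three; "roll": the turn about the tool's z as a fraction of full scale. In form: {"offset": [[x, y, z], ...], "roll": [roll, ...]}. A call has 1 to 20 rows; each row is the pose to reach, as a shift and turn from the pose commanded when the call began, along the tool's axes at that moment, turning the shorter way round; what a row does not reach only later rows make up. Full scale, the value 1, is 0.3 m for a shift and pi rad for a turn. A row lasts 1/12 s, in which the tool goes at most 41.7 mm and 7.16 degrees, less where a joint would pass 70% of its speed; a pose out of reach is approached as far as the arm can. A call with a number of a shift or a turn outside -1 to 1 is refused whole. A call with a gripper value outside its range is refused whole. "grip" is the closure, from 0 (fully open) to 1 (shut), set as the call begins (left out, the last holds). The fingers move at their own pace and stop on an object; "force" is the grip in N (left out, the last holds). Time passes only in rows, so rows that repeat a pose let the fingers close. It gives the time, the measured TCP pose, the force and the opening at its end, in the units of the state.
- status.state(): the state, without advancing time (a new reading comes with each control period).
- optics.read_camera(name): name is "side" or "top" or "wrist"; returns a dict with "img" (480x640x3 uint8, red, green, blue), "range_z" (480x640 float32, m along the optical axis (not along the pixel's ray), 0 where there is no reading), "intrinsics" (3x3 intrinsics, pixels), "R" (3x3) and "t" (3): a world point X has camera coordinates R X + t. Camera axes: x right, y down, z forward; pixel columns grow to the right and rows downward; lengths in m; the calibration is good to about 2 mm. The wrist camera is an equidistant fisheye: a pixel r from the principal point sees the ray r / f radians off the axis. A picture is of the moment at which its call begins.
- job_done(): hands the job in, once; it reports no verdict.
Trained networks look in the newest picture that a camera, given by its name, has taken for a name from the list of things; names that differ only in an ending like _2 or _b are one class to them, and where a whole thing is asked for, a point or a joint stands for the part that bears it (a point fixed in the world has none). Each returns a list of dicts, best first, with "score" (0 to 1); they miss things now and then, are a little off and sometimes report something else, mostly with a low value. They report only what shows in the picture. A call takes as long as a camera call. They do not tell look-alikes from the thing itself.
- spotter.look_for(label, camera): "location" ([x, y, z] in m, in world coordinates, good to about 4 mm: the middle of the surface that is visible of it).
- spotter.cut_out(label, camera): "pixels" (480x640 bool, what is visible of it).
The state is a dict: "t": time; "q": joint angles; "joint_velocities": joint speeds; "joint_efforts": joint torques, N m; "eef_pos": TCP position; "tool_rot": TCP orientation; "force": force on the tool from outside, world axes, zero at the start; "wrist_torque": the same for the moment, N m; "opening": opening from 0.0 (shut) to 1.0 (fully open).
Only numpy, scipy, OpenCV 4.12 (cv2) and the standard library are available. Lean on these libraries where they do the work, as an engineer would, in place of code of your own. Each camera call takes 0.05 s, during which the arm holds its last target.

## Working session

There is one attempt and no reset: what is moved stays moved. The work goes in short steps, Python scripts to look and compute and a tool call to move; the robot and the scene stay as the last step left them, time stands still between calls to the robot, and variables do not carry over. Pictures are saved under pics/ and viewed, and the job is handed in when it is done.

Besides the shell and the picture viewer there is one more tool, called after "Request:" by a JSON object that holds its "op" and its "data". jog_arm: Moves the arm, as the interface text tells. Its arguments: {"type":"object","properties":{"offset":{"type":"array"},"roll":{"type":"array"},"grip":{"type":"number"},"force":{"type":"number"}},"required":["offset","roll"]}

```bash
mkdir -p pics; cat > h.py <<'E'
import numpy as np, cv2
from station import status, optics, job_done, spotter
def cam(n,save=None):
    c=optics.read_camera(n)
    if save: cv2.imwrite('pics/'+save,cv2.cvtColor(c['img'],cv2.COLOR_RGB2BGR))
    return c
def world(c,u,v,d=None):
    K=c['intrinsics'];d=c['range_z'][int(v),int(u)] if d is None else d
    p=np.array([(u-K[0,2])/K[0,0]*d,(v-K[1,2])/K[1,1]*d,d])
    return c['R'].T@(p-c['t'])
def wmap(c):
    K=c['intrinsics'];d=c['range_z'];v,u=np.mgrid[0:480,0:640]
    p=np.stack([(u-K[0,2])/K[0,0]*d,(v-K[1,2])/K[1,1]*d,d],-1)
    return (p-c['t'])@c['R']
def proj(c,X):
    p=c['R']@np.array(X)+c['t'];q=c['intrinsics']@p;return q[:2]/q[2]
E
python3 - <<'E'
from h import *
for n in ['top','side','wrist']: 
    c=cam(n,n+'0.png'); print(n,c['intrinsics'].round(1).tolist(),c['R'].round(3).tolist(),c['t'].round(3).tolist())
    if n!='wrist':
        for l in ['station','housing','hex_keys_mid','feeler_gauge_mid','probe_case_mid','oil_bottle','sensor_funnel','depth_rod','stop_collar','knob_top','bore_mouth','head_top','side_rail','end_stop']:
            print(l,[(np.round(r['location'],3).tolist(),round(r['score'],2)) for r in spotter.look_for(l,n)][:4])
print(status.state())
E
```

```text
top [[512.2, 0.0, 317.4], [0.0, 512.2, 235.8], [0.0, 0.0, 1.0]] [[0.001, -1.0, -0.007], [-0.985, -0.0, -0.17], [0.17, 0.007, -0.985]] [0.023, 0.557, 1.071]
station [([0.584, 0.076, 0.03], 0.72)]
housing [([0.49, -0.142, 0.043], 0.93), ([0.576, 0.231, 0.078], 0.17)]
hex_keys_mid [([0.456, 0.019, 0.026], 0.95), ([0.442, 0.314, 0.014], 0.65), ([0.486, -0.143, 0.047], 0.2)]
feeler_gauge_mid [([0.439, 0.315, 0.011], 0.7)]
probe_case_mid [([0.399, -0.28, 0.022], 0.79), ([0.669, -0.158, 0.024], 0.66)]
oil_bottle [([0.644, -0.054, 0.085], 0.81)]
sensor_funnel [([0.579, 0.232, 0.079], 0.79)]
depth_rod [([0.58, 0.055, 0.186], 0.91)]
stop_collar [([0.581, 0.053, 0.188], 0.63)]
knob_top [([0.584, 0.058, 0.185], 0.56)]
bore_mouth [([0.486, -0.143, 0.045], 0.93)]
head_top [([0.582, 0.082, 0.03], 0.7), ([0.578, 0.054, 0.189], 0.19), ([0.49, -0.141, 0.045], 0.16)]
side_rail [([0.584, 0.078, 0.03], 0.71)]
end_stop [([0.488, -0.145, 0.047], 0.7)]
side [[451.3, 0.0, 319.2], [0.0, 451.3, 236.0], [0.0, 0.0, 1.0]] [[-0.957, -0.289, -0.009], [-0.167, 0.578, -0.798], [0.236, -0.763, -0.602]] [0.552, 0.19, 0
[... 873 characters left out ...]
624, -0.036, 0.379]
{'t': 1.55, 'q': array([ 1.32458419e+00,  3.53001274e-01,  1.63341606e+00, -1.20963293e-05,
        1.15522318e+00, -2.37842097e-03]), 'joint_velocities': array([ 0.00191141, -0.00117002, -0.00037091, -0.00212039,  0.00035271,
       -0.00046186]), 'joint_efforts': array([-1.75398571e-03, -6.05180883e+01, -3.42430472e+01, -8.55664348e-05,
        1.52517045e-03, -2.28612222e-06]), 'eef_pos': array([0.15087746, 0.60650824, 0.40467329]), 'tool_rot': array([ 1.21612634e-01,  9.92577638e-01, -2.44312104e-05,  2.52391749e-06]), 'force': array([-0.08030699, -0.14115862,  0.61654263]), 'wrist_torque': array([ 0.01535959,  0.01207251, -0.00383245]), 'opening': 0.9996814589434323}
```

View pics/top0.png

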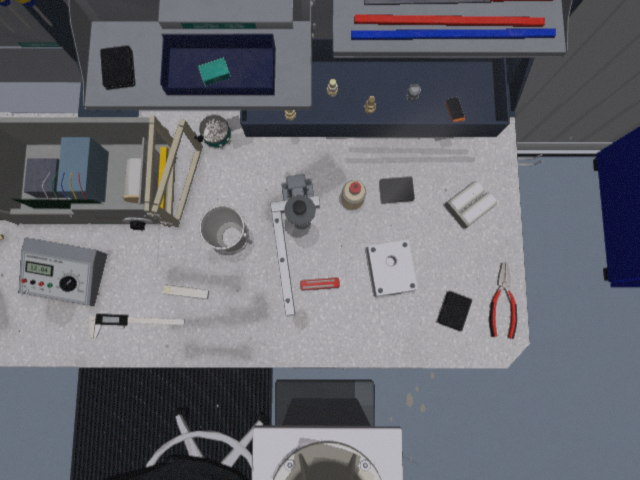

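View pics/side0.png

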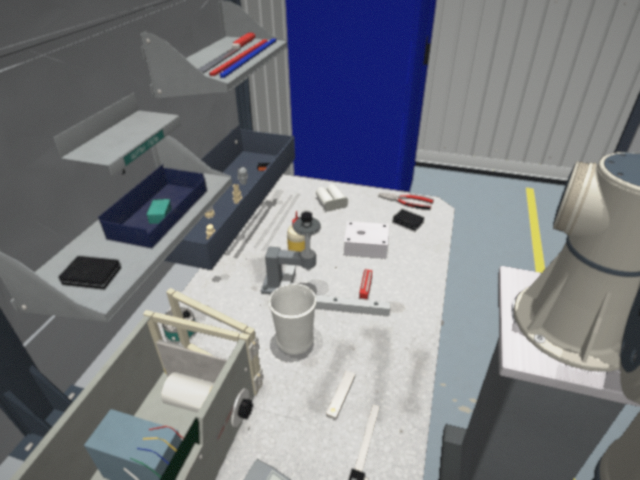

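View pics/wrist0.png

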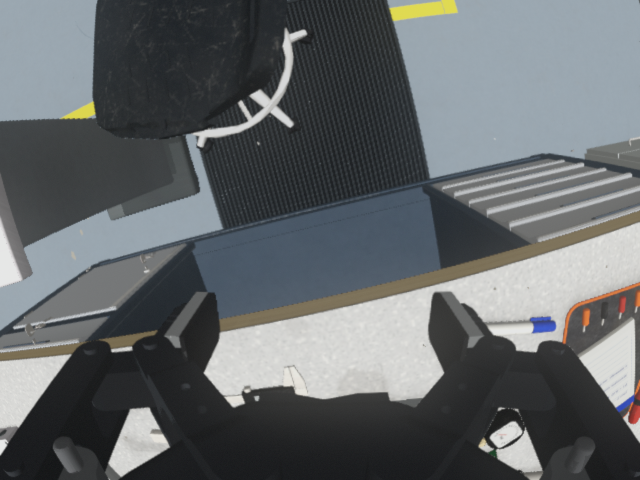

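```bash
python3 - <<'E'
from h import *
c=cam('top'); W=wmap(c); im=c['img']; np.savez('top.npz',W=W,img=im)
s=cam('side'); WS=wmap(s); np.savez('side.npz',W=WS,img=s['img'])
for nm,W in (('top',W),('side',WS)):
    x,y,z=W[...,0],W[...,1],W[...,2]
    def box(mask):
        P=W[mask][:,:2].astype(np.float32); r=cv2.minAreaRect(P); return r,len(P),cv2.boxPoints(r).round(4).tolist(),P.mean(0)
    tab=(x>.3)&(x<.75)&(abs(y)<.35)
    print(nm,'table z',np.median(z[tab&(abs(z)<.015)]))
    print('rail',box((x>.35)&(x<.55)&(y>.05)&(y<.14)&(z>.019)&(z<.03)))
    print('housing',box((x>.4)&(x<.58)&(y>-.22)&(y<-.04)&(z>.038)&(z<.052)))
    print('hex',box((x>.41)&(x<.5)&(y>-.04)&(y<.075)&(z>.015)&(z<.034)))
    m=(x>.5)&(x<.66)&(y>.0)&(y<.12)&(z>.17)&(z<.20); print('knob',box(m),np.median(z[m]))
    m=(x>.5)&(x<.66)&(y>.0)&(y<.12)&(z>.125)&(z<.168); print('collar',box(m),np.percentile(z[m],[5,25,50,75,95]))
    m=(x>.55)&(x<.72)&(y>.0)&(y<.15)&(z>.095)&(z<.111); print('head/col',box(m),np.percentile(z[m],[5,50,95]))
    m=(x>.55)&(x<.72)&(y>-.0)&(y<.15)&(z>.026)&(z<.035); print('stop',box(m))
    m=(x>.58)&(x<.72)&(y>-.1)&(y<-.0)&(z>.06)&(z<.15); print('bottle',box(m))
    m=(x>.5)&(x<.68)&(y>.15)&(y<.32)&(z>.1)&(z<.14); print('funnel',box(m))
h=cv2.resize(im[170:330,250:440],None,fx=4,fy=4,interpolation=cv2.INTER_CUBIC)
cv2.imwrite('pics/crop1.png',cv2.cvtColor(h[:600],cv2.COLOR_RGB2BGR))
E
```

```text
top table z -0.00018476589825082687
rail (((0.47167593240737915, 0.07872790098190308), (0.1644824594259262, 0.053114768117666245), 8.535675048828125), 716, [[0.3864000141620636, 0.09279999881982803], [0.39430001378059387, 0.040300000458955765], [0.5569000244140625, 0.06469999998807907], [0.5490999817848206, 0.11720000207424164]], array([0.4669769 , 0.09206878], dtype=float32))
housing (((0.4895625710487366, -0.1392950862646103), (0.11027316749095917, 0.0907292366027832), 8.922624588012695), 2041, [[0.42809998989105225, -0.10300000011920929], [0.44209998846054077, -0.19269999861717224], [0.5511000156402588, -0.17560000717639923], [0.5370000004768372, -0.08590000122785568]], array([ 0.48830926, -0.13913697], dtype=float32))
hex (((0.4561699330806732, 0.018682777881622314), (0.022454751655459404, 0.0856667011976242), 4.205084800720215), 390, [[0.44179999828338623, 0.060600001364946365], [0.4481000006198883, -0.024900000542402267], [0.47049999237060547, -0.02319999970495701], [0.4641999900341034, 0.062199998646974564]], array([0.45574805, 0.01860756], dtype=float32))
knob (((0.5854219198226929, 0.05634594336152077), (0.06022934243083, 0.059938669204711914), 78.48843383789062), 612, [[0.550000011920929, 0.03280000016093254], [0.6087999939918518, 0.020899999886751175], [0.6208000183105469, 0.07989999651908875], [0.5620999932289124, 0.09179999679327011]], array([0.5832136 , 0.05626169], dtype=float32)) 0.18642730663551055<stdin>:7: RuntimeWarning: Mean of empty slice.
  ret = um.true_divide(
Traceback (most recent call last):
IndexError: index -1 is out of bounds for axis 0 with size 0
```

```bash
python3 - <<'E'
from h import *
d=np.load('top.npz'); im=d['img']
h=cv2.resize(im[170:320,250:440],None,fx=4,fy=4,interpolation=cv2.INTER_CUBIC)
cv2.imwrite('pics/crop1.png',cv2.cvtColor(h,cv2.COLOR_RGB2BGR))
for nm in ('top','side'):
    W=np.load(nm+'.npz')['W']
    x,y,z=W[...,0],W[...,1],W[...,2]
    def box(t,mask):
        P=W[mask][:,:2].astype(np.float32)
        if len(P)<5: print(t,'none');return
        r=cv2.minAreaRect(P); print(t,len(P),np.round(r[0],4),np.round(r[1],4),round(r[2],2),cv2.boxPoints(r).round(4).tolist(),P.mean(0).round(4),'z',np.percentile(z[mask],[5,50,95]).round(4))
    print(nm)
    box('rail',(x>.35)&(x<.54)&(y>.066)&(y<.14)&(z>.022)&(z<.028))
    box('housing',(x>.4)&(x<.58)&(y>-.22)&(y<-.04)&(z>.040)&(z<.050))
    box('hex',(x>.43)&(x<.5)&(y>-.04)&(y<.068)&(z>.015)&(z<.034))
    R=(x>.5)&(x<.68)&(y>.0)&(y<.15)
    for a,b in ((.028,.034),(.07,.1),(.1,.112),(.112,.16),(.16,.18),(.18,.195),(.195,.203),(.203,.225)): box('band%.3f'%a,R&(z>a)&(z<b))
    box('bottle',(x>.58)&(x<.72)&(y>-.1)&(y<-.0)&(z>.06)&(z<.15))
    box('funnel',(x>.5)&(x<.68)&(y>.15)&(y<.32)&(z>.1)&(z<.14))
E
```

```text
top
rail 520 [0.4647 0.0944] [0.155 0.02 ] 8.54 [[0.38659998774528503, 0.09279999881982803], [0.38960000872612, 0.0729999989271164], [0.542900025844574, 0.09600000083446503], [0.539900004863739, 0.11580000072717667]] [0.4624 0.0939] z [0.0226 0.025  0.0275]
housing 2004 [ 0.4896 -0.1393] [0.1103 0.0907] 8.92 [[0.42809998989105225, -0.10300000011920929], [0.44209998846054077, -0.19269999861717224], [0.5511000156402588, -0.17560000717639923], [0.5370000004768372, -0.08590000122785568]] [ 0.4884 -0.1392] z [0.0413 0.0446 0.0478]
hex 390 [0.4562 0.0187] [0.0225 0.0857] 4.21 [[0.44179999828338623, 0.060600001364946365], [0.4481000006198883, -0.024900000542402267], [0.47049999237060547, -0.02319999970495701], [0.4641999900341034, 0.062199998646974564]] [0.4557 0.0186] z [0.0196 0.0242 0.0297]
band0.028 193 [0.5811 0.066 ] [0.1408 0.1096] 9.07 [[0.503000020980835, 0.10899999737739563], [0.5202000141143799, 0.0007999999797903001], [0.6593000292778015, 0.023000000044703484], [0.6420000195503235, 0.13120000064373016]] [0.6172 0.088 ] z [0.0282 0.03   0.0325]
band0.070 111 [0.6248 0.0566] [0.11
[... 4587 characters left out ...]
[0.5842000246047974, 0.04089999943971634], [0.6026999950408936, 0.05609999969601631], [0.5871999859809875, 0.07479999959468842]] [0.5846 0.0607] z [0.204  0.2128 0.2147]
bottle 207 [ 0.6541 -0.0463] [0.0359 0.0422] 44.15 [[0.6265000104904175, -0.04360000044107437], [0.6559000015258789, -0.0738999992609024], [0.6816999912261963, -0.048900000751018524], [0.6521999835968018, -0.01860000006854534]] [ 0.6536 -0.0412] z [0.0619 0.0766 0.122 ]
funnel 916 [0.5638 0.2198] [0.0909 0.0916] 61.14 [[0.501800000667572, 0.2020999938249588], [0.5820000171661377, 0.15780000388622284], [0.6258999705314636, 0.23749999701976776], [0.5457000136375427, 0.2816999852657318]] [0.5648 0.2176] z [0.1017 0.1152 0.1246]
```

```bash
ls pics
```

```text
crop1.png
side0.png
top0.png
wrist0.png
```

View pics/crop1.png

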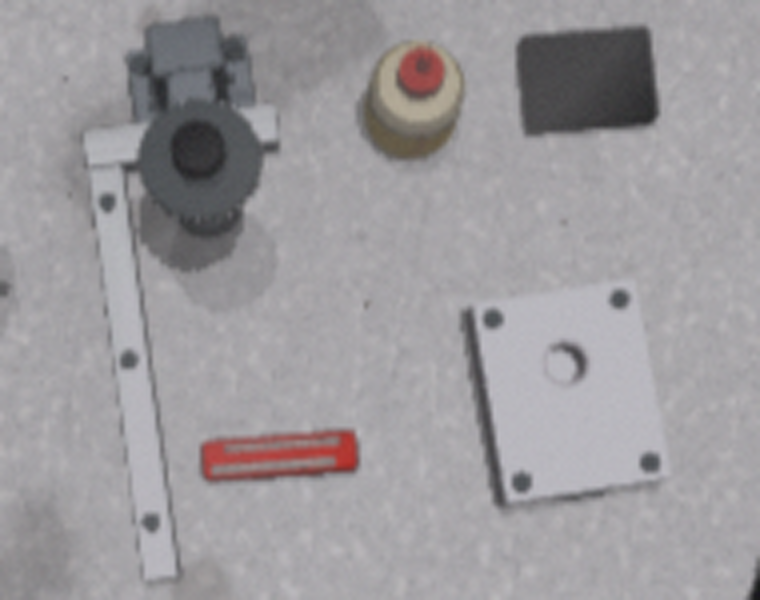

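```bash
cat >> h.py <<'E'
from scipy.spatial.transform import Rotation as Ro
O=np.array([.5857,.0570]); TH=np.radians(8.54)
U=np.array([np.cos(TH),np.sin(TH)]); V=np.array([-U[1],U[0]])
def s2w(a,b): return O+U*a/1000+V*b/1000
def pose():
    s=status.state(); R=Ro.from_quat(s['tool_rot']).as_matrix(); return s,R
def plan(x,y,z,yaw):
    "yaw of tool y, deg, mod 180"
    s,R=pose(); p=s['eef_pos']; d=R.T@(np.array([x,y,z])-p)/.3
    cur=np.degrees(np.arctan2(R[1,1],R[0,1])); dy=(cur-yaw+90)%180-90
    print('t',s['t'],'at',p.round(4),'yaw',cur.round(2),'tilt',R[2,2].round(5),'q',s['q'].round(2),'F',s['force'].round(1),'op',round(s['opening'],3)); print('offset',d.round(4).tolist(),'roll',round(dy/180,4),'alt roll',round(dy/180-np.sign(dy),4))
E
python3 -c "
from h import *
plan(.30,.30,.36,40)"
```

```text
t 1.65 at [0.1509 0.6065 0.4047] yaw 76.03 tilt -1.0 q [ 1.32  0.35  1.63  0.    1.16 -0.  ] F [-0.1 -0.6  0.4] op 0.998
offset [-0.729, -0.8715, 0.1489] roll 0.2002 alt roll -0.7998
```

Request:
{"op": "jog_arm", "data": {"offset": [[-0.729,-0.8715,0.149],[-0.729,-0.8715,0.149],[-0.729,-0.8715,0.149],[-0.729,-0.8715,0.149],[-0.729,-0.8715,0.149],[-0.729,-0.8715,0.149],[-0.729,-0.8715,0.149],[-0.729,-0.8715,0.149],[-0.729,-0.8715,0.149],[-0.729,-0.8715,0.149]], "roll": [0.2,0.2,0.2,0.2,0.2,0.2,0.2,0.2,0.2,0.2]}}

```text
t: 2.48
eef_pos: [0.3007, 0.2977, 0.3598]
tool_rot: [0.424, 0.906, -0.0, 0.0]
force: [0.1, 0.2, 0.5]
opening: 1.001
```

```bash
python3 -c "
from h import *
plan(.4563,.0185,.26,4)"
```

```text
t 2.4833 at [0.3007 0.2977 0.3598] yaw 39.83 tilt -1.0 q [ 0.78  0.09  2.09 -0.    0.96  0.08] F [0.1 0.2 0.5] op 1.001
offset [-1.047, -0.1975, 0.3332] roll 0.1991 alt roll -0.8009
```

Request:
{"op": "jog_arm", "data": {"offset": [[-1.0,-0.198,0.333],[-1.0,-0.198,0.333],[-1.0,-0.198,0.333],[-1.0,-0.198,0.333],[-1.0,-0.198,0.333],[-1.0,-0.198,0.333],[-1.0,-0.198,0.333],[-1.0,-0.198,0.333],[-1.0,-0.198,0.333],[-1.0,-0.198,0.333]], "roll": [0.199,0.199,0.199,0.199,0.199,0.199,0.199,0.199,0.199,0.199]}}

```text
t: 3.32
eef_pos: [0.4485, 0.0319, 0.2597]
tool_rot: [0.682, 0.732, -0.0, -0.0]
force: [0.3, 0.2, 1.3]
opening: 1.002
```

```bash
python3 -c "
from h import *
plan(.4563,.0185,.178,4)
c=cam('wrist','w1.png')"
```

```text
t 3.3167 at [0.4485 0.0319 0.2597] yaw 4.07 tilt -1.0 q [ 0.07  0.3   2.12  0.    0.73 -0.  ] F [0.3 0.2 1.3] op 1.002
offset [-0.0466, 0.0228, 0.2722] roll 0.0004 alt roll -0.9996
```

View pics/w1.png

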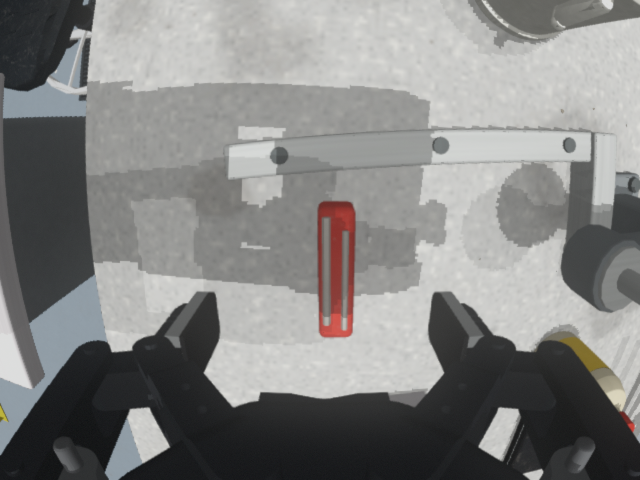

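Request:
{"op": "jog_arm", "data": {"offset": [[-0.047,0.023,0.1],[-0.047,0.023,0.2],[-0.047,0.023,0.272],[-0.047,0.023,0.272],[-0.047,0.023,0.272]], "roll": [0,0,0,0,0]}}

```text
t: 3.78
eef_pos: [0.455, 0.0199, 0.1784]
tool_rot: [0.68, 0.733, -0.001, -0.001]
force: [0.9, 0.3, 0.7]
opening: 0.997
```

Request:
{"op": "jog_arm", "data": {"offset": [[0,0,0],[0,0,0],[0,0,0],[0,0,0],[0,0,0],[0,0,0],[0,0,0],[0,0,0],[0,0,0],[0,0,0]], "roll": [0,0,0,0,0,0,0,0,0,0], "grip": 1, "force": 40}}

```text
t: 4.62
eef_pos: [0.4557, 0.0185, 0.1793]
tool_rot: [0.681, 0.733, 0.0, 0.0]
force: [-1.1, 1.8, 10.3]
opening: 0.251
```

```bash
python3 -c "
from h import *
plan(.4563,.0185,.26,4)
plan(.40,.178,.26,4)
plan(.40,.178,.1800,4)"
```

```text
t 4.6167 at [0.4557 0.0185 0.1793] yaw 4.2 tilt -1.0 q [ 0.04  0.46  2.14  0.    0.54 -0.04] F [-1.1  1.8 10.3] op 0.251
offset [-0.0003, 0.0021, -0.269] roll 0.0011 alt roll -0.9989
t 4.6167 at [0.4557 0.0185 0.1793] yaw 4.2 tilt -1.0 q [ 0.04  0.46  2.14  0.    0.54 -0.04] F [-1.1  1.8 10.3] op 0.251
offset [0.5437, -0.1461, -0.2691] roll 0.0011 alt roll -0.9989
t 4.6167 at [0.4557 0.0185 0.1793] yaw 4.2 tilt -1.0 q [ 0.04  0.46  2.14  0.    0.54 -0.04] F [-1.1  1.8 10.3] op 0.251
offset [0.5437, -0.1464, -0.0024] roll 0.0011 alt roll -0.9989
```

Request:
{"op": "jog_arm", "data": {"offset": [[0,0,-0.12],[0,0,-0.22],[0,0,-0.22],[0.14,-0.04,-0.22],[0.28,-0.08,-0.22],[0.4,-0.11,-0.22],[0.5,-0.135,-0.22],[0.544,-0.146,-0.2],[0.544,-0.146,-0.1],[0.544,-0.146,-0.03],[0.544,-0.146,-0.01],[0.544,-0.146,-0.005],[0.544,-0.146,-0.005]], "roll": [0,0,0,0,0,0,0,0,0,0,0,0,0]}}

```text
t: 5.7
eef_pos: [0.3993, 0.1778, 0.1796]
tool_rot: [0.681, 0.732, -0.001, -0.0]
force: [-0.2, 0.1, -1.9]
opening: 0.253
```

Request:
{"op": "jog_arm", "data": {"offset": [[0,0,0],[0,0,0],[0,0,0],[0,0,-0.02],[0,0,-0.1],[0,0,-0.2],[0,0,-0.3],[0,0,-0.3]], "roll": [0,0,0,0,0,0,0,0], "grip": 0.4}}

```text
t: 6.37
eef_pos: [0.4014, 0.1787, 0.275]
tool_rot: [0.681, 0.733, 0.003, 0.002]
force: [1.6, 0.7, -0.1]
opening: 0.604
```

```bash
python3 -c "
from h import *
c=cam('top','t2.png')
p=s2w(-124,-270); plan(*p,.26,8.54)"
```

```text
t 6.4167 at [0.4008 0.1785 0.2731] yaw 4.2 tilt -0.99998 q [ 0.42  0.25  2.14 -0.    0.74  0.34] F [-0.1  0.8 -0.7] op 0.601
offset [-1.3778, 0.2406, 0.0422] roll -0.0241 alt roll 0.9759
```

View pics/t2.png

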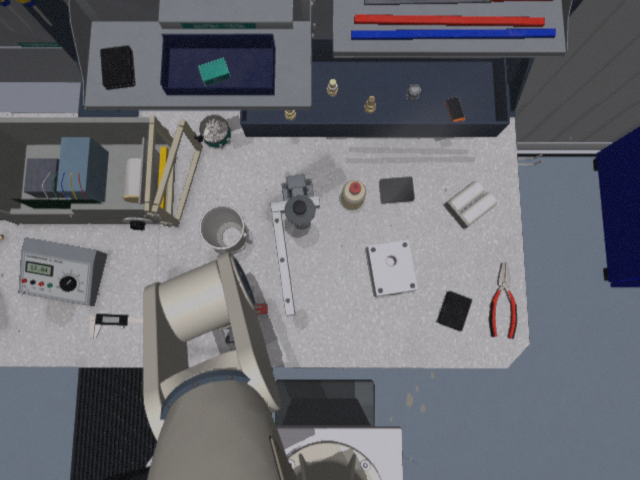

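Request:
{"op": "jog_arm", "data": {"offset": [[-0.14,0.024,0],[-0.28,0.05,0],[-0.42,0.07,0],[-0.56,0.1,0],[-0.7,0.12,0],[-0.84,0.15,0],[-0.97,0.17,0],[-0.97,0.17,0]], "roll": [0,0,0,-0.01,-0.02,-0.024,-0.024,-0.024]}}

```text
t: 7.08
eef_pos: [0.4733, -0.1137, 0.2699]
tool_rot: [0.654, 0.757, 0.0, 0.001]
force: [0.7, 0.4, 1.1]
opening: 0.597
```

```bash
python3 -c "
from h import *
p=s2w(-124,-270); plan(*p,.197,8.54)"
```

```text
t 7.0833 at [ 0.4733 -0.1137  0.2699] yaw 8.34 tilt -1.0 q [-0.24  0.32  2.04 -0.    0.78 -0.38] F [0.7 0.4 1.1] op 0.597
offset [-0.3924, 0.0428, 0.2439] roll -0.0011 alt roll 0.9989
```

Request:
{"op": "jog_arm", "data": {"offset": [[-0.13,0.015,0],[-0.26,0.03,0],[-0.392,0.043,0],[-0.392,0.043,0],[-0.392,0.043,0.12],[-0.392,0.043,0.22],[-0.392,0.043,0.244],[-0.392,0.043,0.244],[-0.392,0.043,0.244]], "roll": [0,0,0,0,0,0,0,0,0]}}

```text
t: 7.83
eef_pos: [0.5021, -0.2225, 0.1969]
tool_rot: [0.652, 0.758, -0.0, -0.001]
force: [0.3, -0.4, 0.4]
opening: 0.596
```

```bash
python3 -c "
from h import *
p=s2w(-124,-56); plan(*p,.197,8.54)
c=cam('wrist','w3.png')"
```

```text
t 7.8333 at [ 0.5021 -0.2225  0.1969] yaw 8.55 tilt -1.0 q [-0.42  0.52  1.94 -0.    0.68 -0.57] F [ 0.3 -0.4  0.4] op 0.596
offset [0.6934, 0.0006, 0.0] roll 0.0 alt roll -1.0
```

View pics/w3.png

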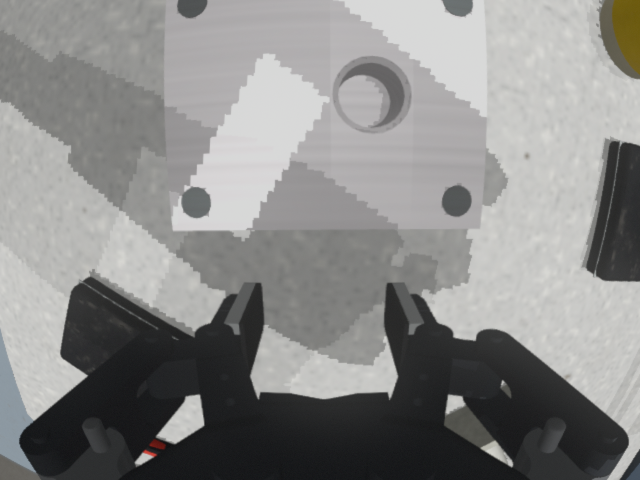

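Request:
{"op": "jog_arm", "data": {"offset": [[0.05,0,0],[0.09,0,0],[0.13,0,0],[0.17,0,0],[0.21,0,0],[0.25,0,0],[0.29,0,0],[0.33,0,0],[0.37,0,0],[0.41,0,0],[0.45,0,0],[0.49,0,0],[0.53,0,0],[0.57,0,0],[0.61,0,0],[0.63,0,0],[0.65,0,0],[0.65,0,0]], "roll": [0,0,0,0,0,0,0,0,0,0,0,0,0,0,0,0,0,0]}}

```text
t: 9.38
eef_pos: [0.4732, -0.0285, 0.1977]
tool_rot: [0.652, 0.758, 0.001, 0.001]
force: [0.2, 0.3, -0.1]
opening: 0.597
```

```bash
python3 -c "
from h import *
p=s2w(-124,-56); plan(*p,.197,8.54)
c=cam('wrist','w4.png')"
```

```text
t 9.3833 at [ 0.4732 -0.0285  0.1977] yaw 8.62 tilt -1.0 q [-0.06  0.44  2.1   0.    0.6  -0.21] F [ 0.2  0.3 -0.1] op 0.597
offset [0.0396, -0.0001, 0.0024] roll 0.0004 alt roll -0.9996
```

View pics/w4.png

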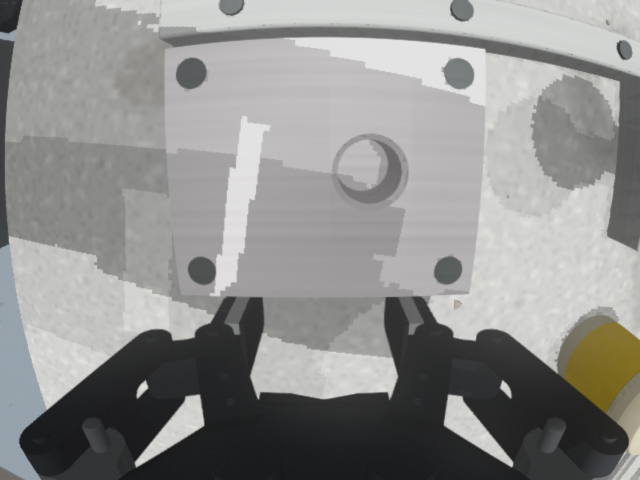

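Request:
{"op": "jog_arm", "data": {"offset": [[0.01,0,0],[0.02,0,0],[0.03,0,0],[0.035,0,0],[0.04,0,0],[0.04,0,0]], "roll": [0,0,0,0,0,0]}}

```text
t: 9.93
eef_pos: [0.4718, -0.0186, 0.1973]
tool_rot: [0.652, 0.758, -0.0, 0.001]
force: [0.4, -10.8, 4.2]
opening: 0.602
```

Request:
{"op": "jog_arm", "data": {"offset": [[0.006,0,0],[0.012,0,0],[0.012,0,0]], "roll": [0,0,0]}}

```text
t: 10.18
eef_pos: [0.4717, -0.0175, 0.1976]
tool_rot: [0.651, 0.759, -0.001, 0.003]
force: [1.6, -41.2, 5.3]
opening: 0.6
```

Request:
{"op": "jog_arm", "data": {"offset": [[-0.02,0,0],[-0.1,0,-0.02],[-0.1,0,-0.15],[-0.1,0,-0.27],[-0.1,0,-0.27]], "roll": [0,0,0,0,0]}}

```text
t: 10.6
eef_pos: [0.4771, -0.0445, 0.2829]
tool_rot: [0.653, 0.757, 0.002, 0.003]
force: [1.5, -0.2, 1.5]
opening: 0.599
```

```bash
python3 - <<'E'
from h import *
c=cam('side'); W=wmap(c); x,y,z=W[...,0],W[...,1],W[...,2]
c=cam('top','t4.png'); W2=wmap(c)
for W in (W,W2):
    x,y,z=W[...,0],W[...,1],W[...,2]
    D=W[...,:2]-O; a=D@U; b=D@V
    m=(a>-.2)&(a<-.045)&(abs(b)<.06)&(z>.038)&(z<.05)
    P=np.stack([a[m],b[m]],1).astype(np.float32)*1000; print(len(P)); 
    if len(P)>10: print(cv2.minAreaRect(P), np.percentile(P,[1,99],axis=0))
p=s2w(-235,-2); plan(*p,.27,98.54)
E
```

```text
1366
((-122.98589324951172, -0.43051910400390625), (94.174560546875, 110.00011444091797), 89.75810241699219) [[-176.64321671  -45.19481697]
 [ -69.19714279   45.37430325]]
1227
((-122.86491394042969, 0.05393218994140625), (90.03348541259766, 110.69295501708984), 89.93160247802734) [[-177.20598328  -43.97811783]
 [ -69.18622406   44.54089798]]
t 10.7 at [ 0.4755 -0.0441  0.2791] yaw 8.51 tilt -1.0 q [-0.1   0.3   2.05  0.    0.79 -0.24] F [-0.4  1.2 -0.1] op 0.602
offset [0.2719, -0.3703, 0.029] roll 0.4998 alt roll -0.5002
```

Request:
{"op": "jog_arm", "data": {"offset": [[0.04,-0.05,0],[0.08,-0.11,0],[0.12,-0.17,0],[0.17,-0.23,0],[0.22,-0.29,0],[0.25,-0.34,0],[0.272,-0.37,0],[0.272,-0.37,0],[0.272,-0.37,0],[0.272,-0.37,0],[0.272,-0.37,0],[0.272,-0.37,0],[0.272,-0.37,0.01],[0.272,-0.37,0.02]], "roll": [-0.04,-0.08,-0.12,-0.16,-0.2,-0.24,-0.28,-0.32,-0.36,-0.4,-0.44,-0.48,-0.5,-0.5]}}

```text
t: 11.87
eef_pos: [0.3526, 0.0202, 0.2707]
tool_rot: [-0.076, 0.997, 0.0, -0.001]
force: [-0.6, -0.2, -0.4]
opening: 0.599
```

```bash
python3 - <<'E'
from h import *
p=s2w(-235,-2); plan(*p,.197,98.54)
E
```

```text
t 11.8667 at [0.3526 0.0202 0.2707] yaw 98.73 tilt -1.0 q [ 0.05  0.14  2.3   0.    0.7  -1.67] F [-0.6 -0.2 -0.4] op 0.599
offset [-0.0037, -0.0009, 0.2457] roll 0.001 alt roll -0.999
```

Request:
{"op": "jog_arm", "data": {"offset": [[-0.004,-0.007,0.12],[-0.004,-0.007,0.22],[-0.004,-0.007,0.246],[-0.004,-0.007,0.246],[-0.004,-0.007,0.246]], "roll": [0.001,0.001,0.001,0.001,0.001]}}

```text
t: 12.28
eef_pos: [0.3545, 0.0182, 0.1978]
tool_rot: [-0.072, 0.997, 0.0, -0.001]
force: [-0.0, 0.3, 0.3]
opening: 0.6
```

```bash
python3 - <<'E'
from h import *
p=s2w(-81,-4); plan(*p,.197,98.54)
E
```

```text
t 12.2833 at [0.3545 0.0182 0.1978] yaw 98.29 tilt -1.0 q [ 0.05  0.32  2.34  0.    0.48 -1.67] F [-0.   0.3  0.3] op 0.6
offset [-0.5112, 0.0023, 0.0013] roll -0.0014 alt roll 0.9986
```

Request:
{"op": "jog_arm", "data": {"offset": [[-0.05,0,0],[-0.1,0,0],[-0.13,0,0],[-0.16,0,0],[-0.19,0,0],[-0.22,0,0],[-0.25,0,0],[-0.28,0,0],[-0.31,0,0],[-0.34,0,0],[-0.37,0,0],[-0.4,0,0],[-0.42,0,0],[-0.44,0,0],[-0.455,0,0],[-0.47,0,0],[-0.48,0,0],[-0.48,0,0]], "roll": [0,0,0,0,0,0,0,0,0,0,0,0,0,0,0,0,0,0]}}

```text
t: 13.78
eef_pos: [0.4977, 0.0392, 0.198]
tool_rot: [-0.073, 0.997, -0.0, -0.0]
force: [-2.2, -0.4, -1.8]
opening: 0.601
```

```bash
python3 - <<'E'
from h import *
p=s2w(-81,-4); plan(*p,.197,98.54)
c=cam('wrist','w5.png')
c=cam('side','s5.png')
E
```

```text
t 13.7833 at [0.4977 0.0392 0.198 ] yaw 98.35 tilt -1.0 q [ 0.08  0.47  2.05 -0.    0.63 -1.64] F [-2.2 -0.4 -1.8] op 0.601
offset [-0.0288, 0.0021, 0.0035] roll -0.001 alt roll 0.999
```

View pics/s5.png

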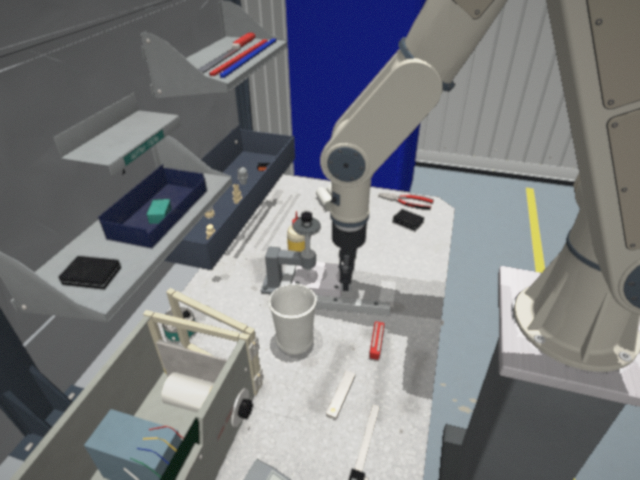

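Request:
{"op": "jog_arm", "data": {"offset": [[-0.01,0,0],[-0.02,0,0],[-0.025,0,0],[-0.03,0,0],[-0.035,0,0],[-0.035,0,0]], "roll": [0,0,0,0,0,0]}}

```text
t: 14.38
eef_pos: [0.5072, 0.0405, 0.1979]
tool_rot: [-0.073, 0.997, -0.0, -0.001]
force: [-6.9, -0.4, 4.0]
opening: 0.599
```

Request:
{"op": "jog_arm", "data": {"offset": [[-0.005,0,0],[-0.01,0,0],[-0.01,0,0]], "roll": [0,0,0]}}

```text
t: 14.63
eef_pos: [0.5082, 0.0407, 0.1976]
tool_rot: [-0.073, 0.997, -0.0, -0.004]
force: [-16.1, -4.3, 12.6]
opening: 0.601
```

Request:
{"op": "jog_arm", "data": {"offset": [[-0.005,0,0],[-0.008,0,0],[-0.008,0,0]], "roll": [0,0,0]}}

```text
t: 14.88
eef_pos: [0.5089, 0.0408, 0.1973]
tool_rot: [-0.073, 0.997, -0.0, -0.006]
force: [-21.7, -3.6, 17.9]
opening: 0.601
```

Request:
{"op": "jog_arm", "data": {"offset": [[0.02,0,0],[0.15,0,0],[0.25,0,-0.1],[0.25,0,-0.25],[0.25,0,-0.25],[0.25,0,-0.25]], "roll": [0,0,0,0,0,0]}}

```text
t: 15.38
eef_pos: [0.4409, 0.0306, 0.2759]
tool_rot: [-0.073, 0.997, -0.0, 0.004]
force: [-0.6, 0.4, 0.5]
opening: 0.598
```

```bash
python3 - <<'E'
from h import *
c=cam('wrist','w6.png')
for n in ('side','top'):
    c=cam(n,n+'6.png'); W=wmap(c)
    D=W[...,:2]-O; a=D@U; b=D@V; z=W[...,2]
    m=(a>-.1)&(a<.06)&(abs(b)<.06)&(z>.039)&(z<.05)
    P=np.stack([a[m],b[m]],1).astype(np.float32)*1000; print(n,len(P),cv2.minAreaRect(P), np.percentile(P,[1,99],axis=0))
p=O; plan(*p,.26,98.54)
im=cv2.imread('pics/side6.png')[180:340,220:440]; cv2.imwrite('pics/s6c.png',cv2.resize(im,None,fx=3.6,fy=3.6,interpolation=cv2.INTER_CUBIC))
E
```

```text
side 1053 ((-14.65433120727539, -1.4785690307617188), (92.76732635498047, 110.42713165283203), 89.71209716796875) [[-69.37768219 -45.82040283]
 [ 38.78246765  43.84094421]]
top 861 ((-0.7801361083984375, -1.0843925476074219), (89.85482025146484, 81.03840637207031), 89.74737548828125) [[-39.76045685 -45.43885574]
 [ 38.17030411  43.43626328]]
t 15.5333 at [0.4395 0.0306 0.2726] yaw 98.35 tilt -1.0 q [ 0.07  0.26  2.13  0.    0.75 -1.65] F [0.1 0.1 0.2] op 0.601
offset [-0.495, 0.0164, 0.0424] roll -0.001 alt roll 0.999
```

View pics/w6.png

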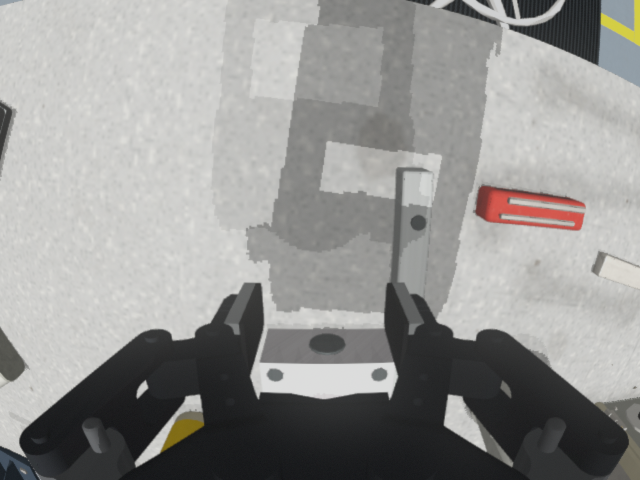

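View pics/s6c.png

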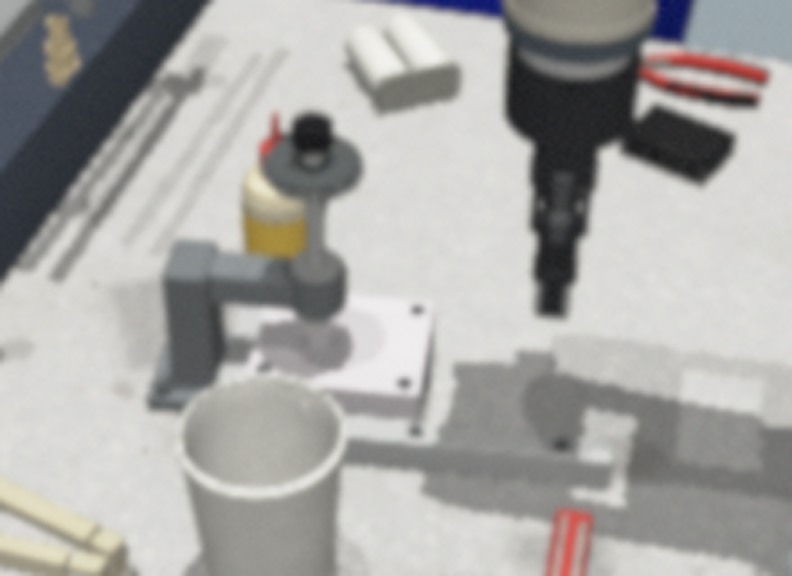

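View pics/top6.png

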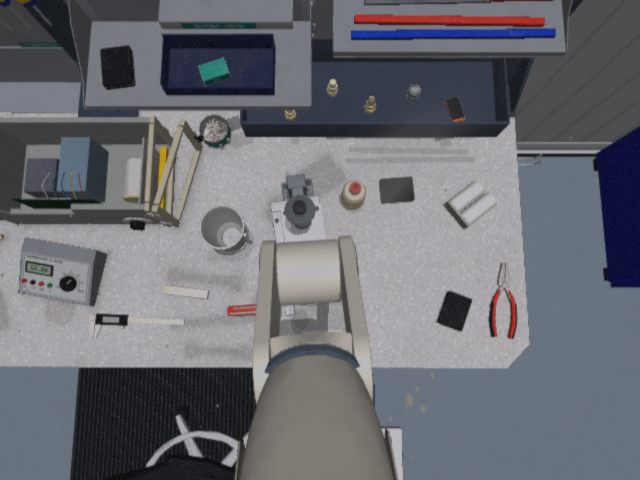

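```bash
python3 - <<'E'
from h import *
for q in ((-70,-122,.27),(-45,-118,.27),(-45,-118,.187),(-45,-102,.187)):
    p=s2w(*q[:2]); plan(*p,q[2],98.54)
E
```

```text
t 15.5333 at [0.4395 0.0306 0.2726] yaw 98.35 tilt -1.0 q [ 0.07  0.26  2.13  0.    0.75 -1.65] F [0.1 0.1 0.2] op 0.601
offset [-0.2631, -0.391, 0.0089] roll -0.001 alt roll 0.999
t 15.5333 at [0.4395 0.0306 0.2726] yaw 98.35 tilt -1.0 q [ 0.07  0.26  2.13  0.    0.75 -1.65] F [0.1 0.1 0.2] op 0.601
offset [-0.3464, -0.3774, 0.009] roll -0.001 alt roll 0.999
t 15.5333 at [0.4395 0.0306 0.2726] yaw 98.35 tilt -1.0 q [ 0.07  0.26  2.13  0.    0.75 -1.65] F [0.1 0.1 0.2] op 0.601
offset [-0.3461, -0.3774, 0.2856] roll -0.001 alt roll 0.999
t 15.5333 at [0.4395 0.0306 0.2726] yaw 98.35 tilt -1.0 q [ 0.07  0.26  2.13  0.    0.75 -1.65] F [0.1 0.1 0.2] op 0.601
offset [-0.346, -0.3241, 0.2856] roll -0.001 alt roll 0.999
```

Request:
{"op": "jog_arm", "data": {"offset": [[-0.03,-0.1,0],[-0.06,-0.2,0],[-0.1,-0.3,0],[-0.18,-0.37,0],[-0.26,-0.385,0],[-0.346,-0.385,0],[-0.346,-0.385,0.0],[-0.346,-0.385,0.1],[-0.346,-0.385,0.2],[-0.346,-0.385,0.27],[-0.346,-0.385,0.285],[-0.346,-0.385,0.285]], "roll": [-0.001,-0.001,-0.001,-0.001,-0.001,-0.001,-0.001,-0.001,-0.001,-0.001,-0.001,-0.001], "grip": 0}}

```text
t: 16.53
eef_pos: [0.5573, -0.0685, 0.1849]
tool_rot: [-0.074, 0.997, 0.001, -0.003]
force: [-1.1, -0.2, -0.3]
opening: 1.004
```

```bash
python3 - <<'E'
from h import *
p=s2w(-45,-102); plan(*p,.187,98.54)
c=cam('wrist','w7.png')
E
```

```text
t 16.5333 at [ 0.5573 -0.0685  0.1849] yaw 98.54 tilt -0.99999 q [-0.12  0.56  1.91  0.    0.68 -1.84] F [-1.1 -0.2 -0.3] op 1.004
offset [-0.0058, 0.0595, -0.0069] roll -0.0 alt roll 1.0
```

View pics/w7.png

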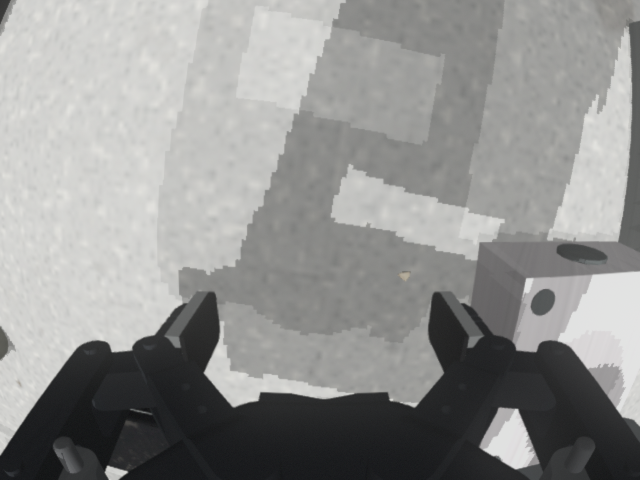

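Request:
{"op": "jog_arm", "data": {"offset": [[0,0.015,0],[0,0.03,0],[0,0.04,0],[0,0.045,0],[0,0.045,0]], "roll": [0,0,0,0,0]}}

```text
t: 17.0
eef_pos: [0.5566, -0.0549, 0.1882]
tool_rot: [-0.075, 0.997, -0.0, 0.001]
force: [-0.5, 0.2, 0.2]
opening: 0.997
```

Request:
{"op": "jog_arm", "data": {"offset": [[0,0.006,0],[0,0.012,0],[0,0.015,0],[0,0.015,0]], "roll": [0,0,0,0]}}

```text
t: 17.33
eef_pos: [0.5558, -0.0519, 0.1879]
tool_rot: [-0.075, 0.997, -0.001, 0.0]
force: [-2.2, -9.7, 4.5]
opening: 1.001
```

Request:
{"op": "jog_arm", "data": {"offset": [[0,0.004,0],[0,0.007,0],[0,0.007,0]], "roll": [0,0,0]}}

```text
t: 17.58
eef_pos: [0.5559, -0.0512, 0.1882]
tool_rot: [-0.075, 0.997, -0.002, 0.001]
force: [-1.0, -23.0, 4.7]
opening: 0.997
```

Request:
{"op": "jog_arm", "data": {"offset": [[0,0.004,0],[0,0.005,0],[0,0.005,0]], "roll": [0,0,0]}}

```text
t: 17.83
eef_pos: [0.556, -0.0507, 0.1884]
tool_rot: [-0.076, 0.997, -0.003, 0.001]
force: [-2.1, -32.3, 6.0]
opening: 0.998
```

Request:
{"op": "jog_arm", "data": {"offset": [[0,-0.03,0],[0,-0.08,0],[0,-0.08,-0.12],[0,-0.08,-0.25],[0,-0.08,-0.38],[0,-0.08,-0.5],[0,-0.08,-0.63],[0,-0.08,-0.75],[0,-0.08,-0.78],[0,-0.08,-0.78]], "roll": [0,0,0,0,0,0,0,0,0,0], "grip": 1}}

```text
t: 18.67
eef_pos: [0.5596, -0.0712, 0.425]
tool_rot: [-0.074, 0.997, -0.001, 0.003]
force: [0.8, -0.5, -0.3]
opening: -0.003
```

```bash
python3 - <<'E'
from h import *
for n in ('side','top'):
    c=cam(n,n+'8.png'); W=wmap(c)
    D=W[...,:2]-O; a=D@U; b=D@V; z=W[...,2]
    m=(a>-.1)&(a<.06)&(abs(b)<.06)&(z>.039)&(z<.05)
    P=np.stack([a[m],b[m]],1).astype(np.float32)*1000; print(n,len(P))
    if len(P)>10: print(cv2.minAreaRect(P), np.percentile(P,[1,99],axis=0))
    for t,lo,hi in (('knob',.203,.225),('collar',.18,.195)):
        m=(abs(a)<.05)&(abs(b)<.05)&(z>lo)&(z<hi)
        if m.sum()>10:
            P=np.stack([a[m],b[m]],1).astype(np.float32)*1000; print(t,len(P),cv2.minEnclosingCircle(P),np.median(z[m]))
plan(*O,.41,98.54)
E
```

```text
side 1065
((-14.756393432617188, -0.4297370910644531), (94.64905548095703, 110.49380493164062), 89.75735473632812) [[-69.52932953 -44.864496  ]
 [ 38.86827866  45.1749202 ]]
knob 108 ((-0.3677547574043274, -0.4403332471847534), 13.933865547180176) 0.21268057414998853
collar 361 ((-0.7866606116294861, 0.21474255621433258), 31.627826690673828) 0.18690754161960418
top 1461
((-14.961921691894531, -0.3063507080078125), (89.98973846435547, 110.62796020507812), 89.75164031982422) [[-69.76235809 -44.61594315]
 [ 36.44468918  44.07396851]]
knob 151 ((-0.39433953166007996, -0.41628938913345337), 12.828028678894043) 0.21257932135448065
collar 595 ((0.008955673314630985, 0.1797424703836441), 30.893695831298828) 0.18652277818990418
t 18.7667 at [ 0.5584 -0.071   0.4207] yaw 98.53 tilt -1.0 q [-0.13  0.24  1.75  0.    1.15 -1.85] F [-0.5 -0.8 -0.6] op -0.0
offset [-0.1532, 0.4085, 0.0358] roll -0.0001 alt roll 0.9999
```

View pics/top8.png

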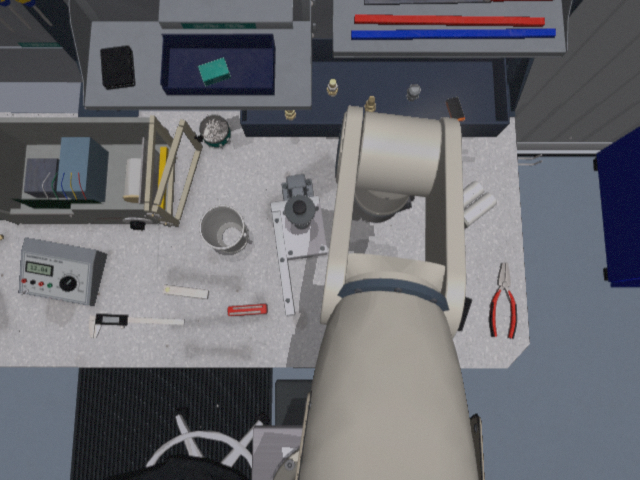

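Request:
{"op": "jog_arm", "data": {"offset": [[-0.04,0.1,0],[-0.08,0.2,0],[-0.12,0.31,0],[-0.153,0.408,0],[-0.153,0.408,0.0],[-0.153,0.408,0.03],[-0.153,0.408,0.06],[-0.153,0.408,0.08],[-0.153,0.408,0.08]], "roll": [0,0,0,0,0,0,0,0,0]}}

```text
t: 19.52
eef_pos: [0.5851, 0.0556, 0.3946]
tool_rot: [-0.074, 0.997, -0.0, -0.002]
force: [-0.2, -0.2, -0.6]
opening: 0.0
```

```bash
python3 - <<'E'
from h import *
plan(*O,.344,98.54)
E
```

```text
t 19.5167 at [0.5851 0.0556 0.3946] yaw 98.46 tilt -0.99999 q [ 0.09  0.31  1.72 -0.    1.12 -1.63] F [-0.2 -0.2 -0.6] op 0.0
offset [-0.0033, 0.0043, 0.1687] roll -0.0005 alt roll 0.9995
```

Request:
{"op": "jog_arm", "data": {"offset": [[0,0.003,0.015],[0,0.003,0.03],[0,0.003,0.045],[0,0.003,0.06],[0,0.003,0.075],[0,0.003,0.09],[0,0.003,0.105],[0,0.003,0.12],[0,0.003,0.13],[0,0.003,0.14],[0,0.003,0.145],[0,0.003,0.15],[0,0.003,0.15]], "roll": [0,0,0,0,0,0,0,0,0,0,0,0,0]}}

```text
t: 20.6
eef_pos: [0.5858, 0.0578, 0.3522]
tool_rot: [-0.074, 0.997, 0.0, -0.0]
force: [-0.4, -0.0, -0.1]
opening: -0.003
```

Request:
{"op": "jog_arm", "data": {"offset": [[0,0,0.008],[0,0,0.014],[0,0,0.014]], "roll": [0,0,0]}}

```text
t: 20.85
eef_pos: [0.5858, 0.0578, 0.3479]
tool_rot: [-0.074, 0.997, 0.0, -0.0]
force: [-0.9, 0.1, 0.0]
opening: 0.001
```

Request:
{"op": "jog_arm", "data": {"offset": [[0,0,0.004],[0,0,0.006],[0,0,0.006]], "roll": [0,0,0]}}

```text
t: 21.1
eef_pos: [0.5858, 0.0578, 0.3463]
tool_rot: [-0.074, 0.997, 0.0, -0.0]
force: [-1.0, -0.3, -0.4]
opening: -0.0
```

```bash
python3 - <<'E'
from h import *
c=cam('side','s9.png')
im=cv2.imread('pics/s9.png')[180:340,220:440]; cv2.imwrite('pics/s9c.png',cv2.resize(im,None,fx=3.6,fy=3.6,interpolation=cv2.INTER_CUBIC))
E
```

```text
(no output)
```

View pics/s9c.png

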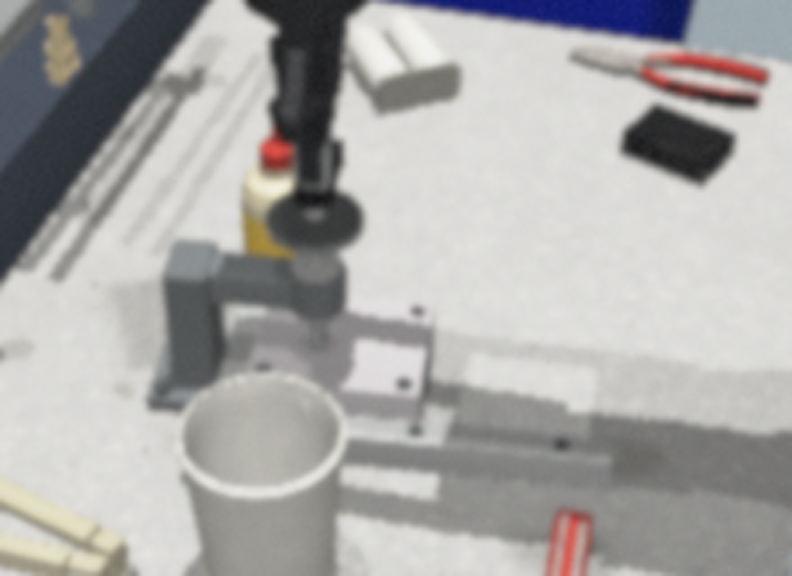

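Rod has gone down (knob at crop (313,200)), with its tip entering the bore. I'll keep pressing until the force rises.

Request:
{"op": "jog_arm", "data": {"offset": [[0,0,0.005],[0,0,0.01],[0,0,0.01]], "roll": [0,0,0]}}

```text
t: 21.4
eef_pos: [0.5859, 0.0577, 0.3434]
tool_rot: [-0.074, 0.997, 0.0, -0.0]
force: [-1.1, 0.5, 3.2]
opening: 0.0
```

Request:
{"op": "jog_arm", "data": {"offset": [[0,0,0.004],[0,0,0.007],[0,0,0.007]], "roll": [0,0,0]}}

```text
t: 21.65
eef_pos: [0.5859, 0.0577, 0.3433]
tool_rot: [-0.074, 0.997, 0.0, 0.0]
force: [-7.8, -0.1, 20.3]
opening: 0.001
```

Request:
{"op": "jog_arm", "data": {"offset": [[0,0,-0.01],[0,0,-0.08],[0,0,-0.16],[0,0,-0.16],[0,0,-0.16]], "roll": [0,0,0,0,0]}}

```text
t: 22.07
eef_pos: [0.5864, 0.0577, 0.3904]
tool_rot: [-0.074, 0.997, -0.0, 0.001]
force: [0.6, -1.4, -1.4]
opening: 0.001
```

Request:
{"op": "jog_arm", "data": {"offset": [[0,0,0],[0,0,0],[0,0,0],[0,0,0],[0,0,0],[0,0,0],[0,0,0]], "roll": [0,0,0,0,0,0,0], "grip": 0.53}}

```text
t: 22.65
eef_pos: [0.5859, 0.0576, 0.3892]
tool_rot: [-0.074, 0.997, -0.0, -0.0]
force: [-0.3, -0.2, -0.4]
opening: 0.47
```

```bash
python3 - <<'E'
from h import *
c=cam('wrist','w10.png')
c=cam('side','s10.png'); W=wmap(c); D=W[...,:2]-O; a=D@U; b=D@V; z=W[...,2]
im=cv2.imread('pics/s10.png')[180:340,220:440]; cv2.imwrite('pics/s10c.png',cv2.resize(im,None,fx=3.6,fy=3.6,interpolation=cv2.INTER_CUBIC))
m=(abs(a)<.05)&(abs(b)<.05)&(z>.112)&(z<.2)
print(np.histogram(z[m],bins=np.arange(.112,.2,.004)))
plan(*(O+[-.0003,-.0003]),.300,98.54)
E
```

```text
(array([  2,   0,   0,   0,   0,  12,  37, 198, 119,   3,   0,  13,  19,
        17,  66,   3,   0,   0,   0,   0,   0]), array([0.112, 0.116, 0.12 , 0.124, 0.128, 0.132, 0.136, 0.14 , 0.144,
       0.148, 0.152, 0.156, 0.16 , 0.164, 0.168, 0.172, 0.176, 0.18 ,
       0.184, 0.188, 0.192, 0.196]))
t 22.75 at [0.5859 0.0577 0.3893] yaw 98.53 tilt -1.0 q [ 0.1   0.31  1.73 -0.    1.1  -1.62] F [-0.1  0.1 -0.4] op 0.47
offset [0.0022, -0.0029, 0.2977] roll -0.0 alt roll 1.0
```

View pics/s10c.png

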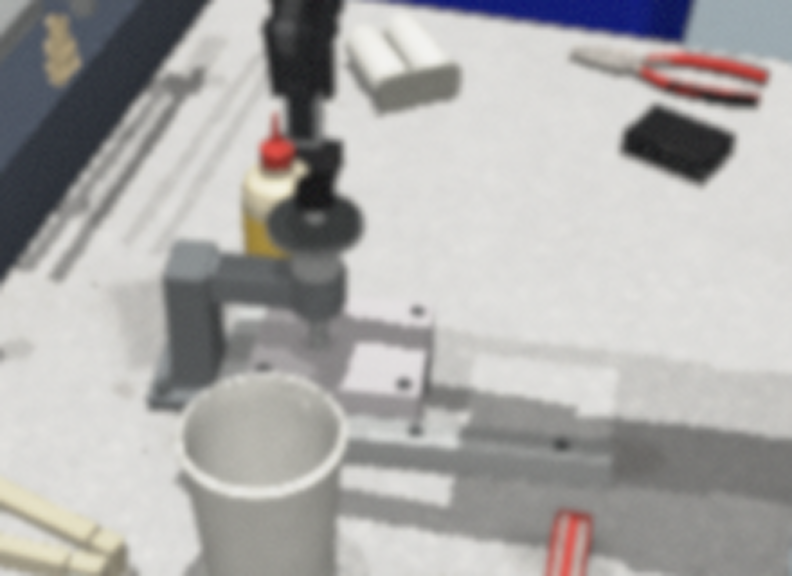

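View pics/w10.png

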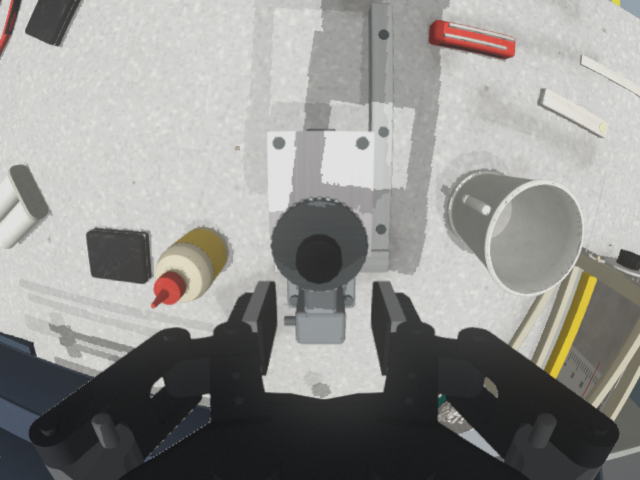

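Request:
{"op": "jog_arm", "data": {"offset": [[0.002,-0.003,0.05],[0.002,-0.003,0.1],[0.002,-0.003,0.15],[0.002,-0.003,0.18],[0.002,-0.003,0.2],[0.002,-0.003,0.215],[0.002,-0.003,0.23],[0.002,-0.003,0.245],[0.002,-0.003,0.26],[0.002,-0.003,0.27],[0.002,-0.003,0.28],[0.002,-0.003,0.29],[0.002,-0.003,0.29]], "roll": [0,0,0,0,0,0,0,0,0,0,0,0,0]}}

```text
t: 23.83
eef_pos: [0.5855, 0.0567, 0.302]
tool_rot: [-0.074, 0.997, -0.0, -0.0]
force: [-0.3, -0.5, 0.6]
opening: 0.468
```

Request:
{"op": "jog_arm", "data": {"offset": [[0,0,0.01],[0,0,0.02],[0,0,0.025],[0,0,0.025]], "roll": [0,0,0,0]}}

```text
t: 24.17
eef_pos: [0.5854, 0.0567, 0.2944]
tool_rot: [-0.074, 0.997, -0.0, -0.0]
force: [-0.2, 0.7, 0.2]
opening: 0.467
```

Request:
{"op": "jog_arm", "data": {"offset": [[0,0,0.01],[0,0,0.015],[0,0,0.015]], "roll": [0,0,0]}}

```text
t: 24.42
eef_pos: [0.5854, 0.0567, 0.2919]
tool_rot: [-0.074, 0.997, -0.0, -0.0]
force: [-6.0, -0.2, 19.5]
opening: 0.474
```

Request:
{"op": "jog_arm", "data": {"offset": [[0,0,0.004],[0,0,0.008],[0,0,0.008]], "roll": [0,0,0]}}

```text
t: 24.67
eef_pos: [0.5854, 0.0567, 0.2917]
tool_rot: [-0.074, 0.997, -0.0, 0.0]
force: [-14.7, -2.0, 40.4]
opening: 0.472
```

Request:
{"op": "jog_arm", "data": {"offset": [[0,0,-0.005],[0,0,-0.005],[0,0,-0.005],[0,0,-0.005],[0,0,-0.005],[0,0,-0.005],[0,0,-0.005],[0,0,-0.005],[0,0,-0.005],[0,0,-0.005],[0,0,-0.005],[0,0,-0.005],[0,0,-0.005],[0,0,-0.005],[0,0,-0.005],[0,0,-0.005],[0,0,-0.005],[0,0,-0.005],[0,0,-0.005],[0,0,-0.005]], "roll": [0,0,0,0,0,0,0,0,0,0,0,0,0,0,0,0,0,0,0,0]}}

```text
t: 26.33
eef_pos: [0.5854, 0.0567, 0.2918]
tool_rot: [-0.074, 0.997, -0.0, 0.0]
force: [-9.6, -0.4, 27.6]
opening: 0.47
```

```bash
python3 - <<'E'
from h import *
c=cam('side','s11.png'); W=wmap(c); D=W[...,:2]-O; a=D@U; b=D@V; z=W[...,2]
m=(abs(a)<.035)&(abs(b)<.035)&(z>.108)&(z<.2)
print(np.histogram(z[m],bins=np.arange(.108,.2,.004)))
plan(*O,.45,98.54)
E
```

```text
(array([  8,  39, 114, 105,  11,  19,  16,  17,  14,  18,  13,   3,   3,
         2,   9,  11,   4,   5,   5,  13,  14,   9,  13]), array([0.108, 0.112, 0.116, 0.12 , 0.124, 0.128, 0.132, 0.136, 0.14 ,
       0.144, 0.148, 0.152, 0.156, 0.16 , 0.164, 0.168, 0.172, 0.176,
       0.18 , 0.184, 0.188, 0.192, 0.196, 0.2  ]))
t 26.3833 at [0.5854 0.0567 0.2918] yaw 98.53 tilt -1.0 q [ 0.09  0.43  1.81 -0.    0.91 -1.63] F [-9.8 -0.4 27. ] op 0.468
offset [-0.0014, 0.0009, -0.5273] roll -0.0001 alt roll 0.9999
```

Request:
{"op": "jog_arm", "data": {"offset": [[0,0,-0.02],[0,0,-0.08],[0,0,-0.2],[0,0,-0.33],[0,0,-0.45],[0,0,-0.53],[0,0,-0.53],[0.14,0,-0.53],[0.28,0,-0.53],[0.42,0,-0.53],[0.56,0,-0.53],[0.7,0,-0.53],[0.7,0,-0.53],[0.7,0,-0.53]], "roll": [0,0,0,0,0,0,0,0,0,0,0,0,0,0]}}

```text
t: 27.55
eef_pos: [0.3759, 0.0253, 0.4481]
tool_rot: [-0.074, 0.997, -0.0, -0.0]
force: [0.9, 0.3, 0.7]
opening: 0.471
```

```bash
python3 - <<'E'
from h import *
for n in ('side','top'):
    c=cam(n,n+'12.png'); W=wmap(c); D=W[...,:2]-O; a=D@U; b=D@V; z=W[...,2]; x,y=W[...,0],W[...,1]
    for t,lo,hi in (('knob',.165,.175),('collar',.114,.126)):
        m=(abs(a)<.04)&(abs(b)<.04)&(z>lo)&(z<hi)
        if m.sum()>10:
            P=np.stack([a[m],b[m]],1).astype(np.float32)*1000; print(n,t,len(P),cv2.minEnclosingCircle(P),np.median(z[m]))
    m=(a>-.1)&(a<.06)&(abs(b)<.06)&(z>.039)&(z<.05)
    P=np.stack([a[m],b[m]],1).astype(np.float32)*1000
    if len(P)>10: print(n,'housing',len(P),cv2.minAreaRect(P))
    for t,m in (('bottle',(x>.58)&(x<.72)&(y>-.1)&(y<-.0)&(z>.06)&(z<.15)),('funnel',(x>.5)&(x<.68)&(y>.15)&(y<.32)&(z>.1)&(z<.14)),('hex',(x>.36)&(x<.45)&(y>.12)&(y<.24)&(z>.015)&(z<.034))):
        P=W[m][:,:2].astype(np.float32)
        if len(P)>10: print(n,t,cv2.minAreaRect(P))
print(status.state()['t'],status.state()['force'])
im=cv2.imread('pics/side12.png')[180:340,220:440]; cv2.imwrite('pics/s12c.png',cv2.resize(im,None,fx=3.6,fy=3.6,interpolation=cv2.INTER_CUBIC))
E
```

```text
side knob 83 ((0.5690907835960388, 1.253871202468872), 14.12169361114502) 0.16976082547890003
side collar 366 ((0.19908691942691803, 1.8328896760940552), 31.6798095703125) 0.12001548700474753
side housing 1070 ((-14.576000213623047, -0.81964111328125), (94.33674621582031, 110.67204284667969), 89.95479583740234)
side bottle ((0.6518701910972595, -0.047928012907505035), (0.04516378045082092, 0.04077981412410736), 28.968557357788086)
side funnel ((0.5635392069816589, 0.2193768322467804), (0.09098789095878601, 0.09229207038879395), 21.91499900817871)
side hex ((0.39929258823394775, 0.17743262648582458), (0.02201424539089203, 0.0874980166554451), 4.154092311859131)
top knob 132 ((0.1816171258687973, 0.00633930042386055), 12.934660911560059) 0.1695254069648809
top collar 515 ((0.17189164459705353, -0.014188800938427448), 30.622011184692383) 0.11953802616427048
top housing 1390 ((-14.874897003173828, -0.14809799194335938), (90.09536743164062, 111.14354705810547), 89.75181579589844)
top bottle ((0.650150716304779, -0.055328309535980225), (0.04937755689024925, 0.04988580197095871), 2.3685977458953857)
top funnel ((0.5640747547149658, 0.21902911365032196), (0.09259549528360367, 0.09144917130470276), 33.77992248535156)
top hex ((0.39708152413368225, 0.20477811992168427), (0.021877232939004898, 0.02802863158285618), 0.3234846293926239)
27.65 [0.13355961 0.52430228 0.53194117]
```

View pics/s12c.png

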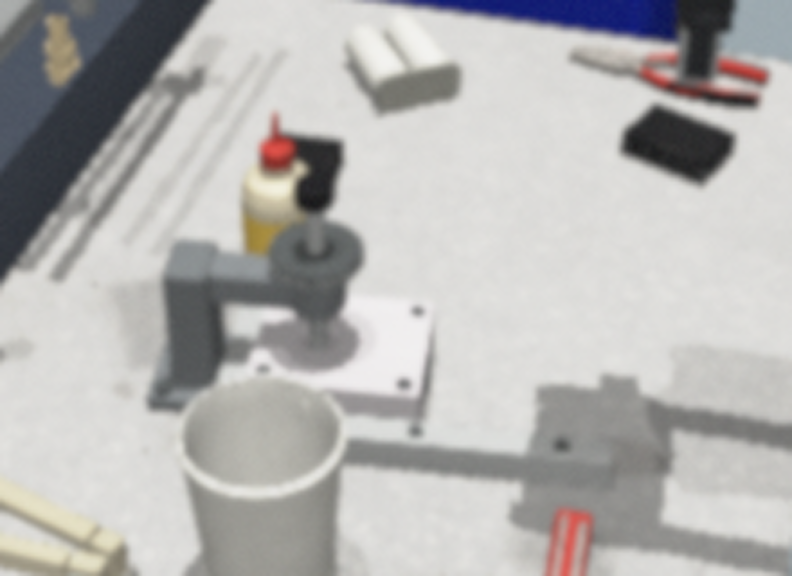

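View pics/top12.png

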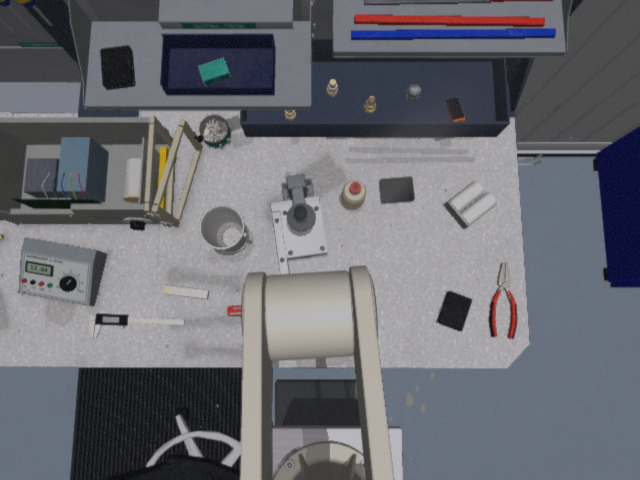

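Everything checks out: the collar is on the head (top at 120 mm), the knob top is at 170 mm so the rod is at the floor of the bore, and the housing is home. The bottle and funnel haven't moved.

```bash
python3 -c "
from h import *
print(job_done(), status.state()['t'])"
```

```text
the job is handed in; nothing more can be done
the job is handed in; nothing more can be done
```

The job is done and was handed in at about 28 s, with the arm clear of everything.

**What I did:** I took the red hex key set out of the lane and set it down left of the side rail, at about (0.40, 0.18) m. I pushed the housing to the rail and then to the end stop. That last push left a gap of about 1 mm at the rail, so I closed it with one more push. I pressed the depth rod down until it stopped, at about 20 N. Then I pushed the collar onto the guide head and held it there for about 1.7 s at about 28 N before letting go.

**Last checks:**

| Item | Measured | Should be |
|---|---|---|
| Housing position in station frame, top camera | (-14.9, -0.1) mm | (-15, 0) mm |
| Housing position in station frame, side camera | (-14.6, -0.8) mm | (-15, 0) mm |
| Housing yaw error | under 0.3° | 0° |
| Knob top height | 170 mm | 170 mm (rod bottomed) |
| Collar top height | 120 mm | 120 mm (on the head) |

- **Bottle and funnel:** both are where they started. The bottle's centre matches to under 1 mm in the top camera; the side camera sees too little of it and reads about 3 mm different.
- **Camera disagreement:** the two cameras differ by 0.7 mm on the housing's sideways position and by 1 to 2 mm on the knob and collar centres. Both are within the 2 mm calibration.
- **Brief high forces:** the fingers pushed the housing with 41 N at the rail and the collar with 40 N before I eased off. Both were fingertip contact, not the arm or the gripper's body.

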